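# Fetch the hemmed-in sieve, complete the sieve stack, put the rest back

## Task

The little sieve stands in the blue tray, hemmed in between the white bottle and the metal can: stand both of these on the heat-proof mat first, then fetch the sieve and stack it on the receiver pan with its two lugs right down in the pan's notches, and put the knobbed cover on the sieve in the same way. Put the bottle and the can back upright in the tray, each just where it stood at the start. Never tip the bottle or the can over, and do not shift the dish, the crucible or the flask.

Things in the scene. Friction and masses are not known exactly. Their poses are not given: they have to be found in the camera images.
- sieve_mid (a point): Loose steel sieve: ring 56 across, 30 high, mesh in it. At its +x and -x a lug (10 wide, 30-36 from the axis) reaches 8 below the ring; it stands on these. Above each lug the rim has a notch 15 wide, 8 deep between two prongs (out to 38). Same after a half turn. Grip across its y. In the tray its x lies about along the tray's x. Point: axis, mid-ring, 23 above the lugs' feet; x through lugs, z up.
- cover_knob (a point): Loose cover: aluminium disc 56 across, 6 thick, lugs at its +x and -x like the sieve's (10 wide, 8 below the disc; it stands on them), black round knob 20 across, 32 high on top. Point: axis, in the knob, 20 above the disc's top, 34 above the lugs' feet; x through lugs, z up. Seated (disc on the sieve's rim, lugs in its notches) the point is 41 above the sieve's point.
- bottle_mid (a point): Loose closed white plastic reagent bottle with a black cap: diameter 40 up to 88, then the neck and the cap (diameter 33), 110 high in all; about 160 g. Point: on the axis, half-way up (55 above its base); z up. At the start it stands in the tray at one end or the other.
- can_mid (a point): Loose open steel can (calorimeter), a straight cylinder of diameter 44, 96 high, wall 3; about 140 g. Point: on the axis, half-way up (48 above its base); z up. At the start it stands in the tray at the other end.
- tray: Fixed shallow blue tray, 115 (its x) by 215 (its y), 35 high, with a lip 39 high reaching 8 farther out; floor 5 thick, so its contents stand 5 above the bench. Origin: centre of its underside, on the bench. The row in it runs along its y: sieve near the middle, bottle and can about 62 to either side, either way round, each about 12 clear of the sieve.
- mat: Fixed heat-proof mat, beige, 150 (its x) by 210 (its y), 6 thick, empty at the start: the side area. Origin: centre of its underside, on the bench.
- pan: Fixed aluminium receiver pan: open cup 56 across, rim 24 above the bench, on a flange 82 across, 5 thick. At its +x and -x, beside the rim, a notch 15 wide between two prongs, as on the sieve. Same after a half turn. Origin: centre of its underside, on the bench; x through the notches. With the sieve seated (ring on rim, lugs in notches) the sieve's point is 39 above this origin.
- dish_mid (a point): Small loose white ceramic dish, diameter 42, 18 high, a bystander near pan and cover: leave alone; not needed for the job. Point: its centre.
- crucible_mid (a point): Small loose white ceramic crucible, diameter 34, 30 high, a bystander: leave alone; not needed for the job. Point: its centre.
- flask_mid (a point): Loose green glass conical flask with a stopper, base diameter 66, 113 high, a bystander: leave alone; not needed for the job. Point: on its axis, 52 above its base.
There are look-alikes about, which are no part of the job. What is shaped like the part that bears bottle_mid but pink or red is not meant.

How it is judged (in metres and radians):
On the way, in this order (a step that is already met when the one before it is completed fails the run):
1. the bottle and the can both stand upright on the mat, let go (x of bottle_mid in the frame of mat between -0.075 and 0.075 m and y of bottle_mid in the frame of mat between -0.105 and 0.105 m and z of bottle_mid in the frame of mat between 0.057 and 0.065 m and angle between each of bottle_mid, can_mid's own z axis and vertical below 0.1 rad and contact force between the fingers and bottle below 0.1 N and x of can_mid in the frame of mat between -0.075 and 0.075 m and y of can_mid in the frame of mat between -0.105 and 0.105 m and z of can_mid in the frame of mat between 0.05 and 0.058 m and contact force between the fingers and can below 0.1 N), for 0.2 s.
2. the sieve is seated on the pan, lugs in the notches, let go (z of sieve_mid in the frame of pan between 0.036 and 0.0415 m and horizontal distance between sieve_mid and pan below 0.005 m and angle between the x axis of sieve_mid and the x axis of pan, either way round below 0.16 rad and angle between sieve_mid's own z axis and vertical below 0.06 rad and contact force between the fingers and sieve below 0.1 N), for 0.2 s.
3. the cover is seated on the sieve, lugs in the notches, let go (z of cover_knob in the frame of sieve_mid between 0.038 and 0.0435 m and horizontal distance between cover_knob and sieve_mid below 0.005 m and angle between the x axis of cover_knob and the x axis of sieve_mid, either way round below 0.16 rad and angle between each of cover_knob, sieve_mid's own z axis and vertical below 0.06 rad and z of sieve_mid in the frame of pan between 0.036 and 0.0415 m and horizontal distance between sieve_mid and pan below 0.005 m and angle between the x axis of sieve_mid and the x axis of pan, either way round below 0.16 rad and contact force between the fingers and cover below 0.1 N), for 0.2 s.
At the end, for the whole second after the job is handed in: The sieve is seated on the pan (axes within 5 mm, lugs fully down in the notches, level), the cover is seated on the sieve in the same way, the bottle and the can stand upright in the tray, each within 15 mm of where it stood at the start; everything is at rest (z of sieve_mid in the frame of pan between 0.036 and 0.0415 m and horizontal distance between sieve_mid and pan below 0.005 m and angle between the x axis of sieve_mid and the x axis of pan, either way round below 0.16 rad and angle between each of sieve_mid, cover_knob's own z axis and vertical below 0.06 rad and z of cover_knob in the frame of sieve_mid between 0.038 and 0.0435 m and horizontal distance between cover_knob and sieve_mid below 0.005 m and angle between the x axis of cover_knob and the x axis of sieve_mid, either way round below 0.16 rad and distance of each of bottle_mid, can_mid from where it was at the start of the episode below 0.015 m and angle between each of bottle_mid, can_mid's own z axis and vertical below 0.1 rad and linear speed of each of sieve, cover, bottle, can below 0.02 m/s); the robot touches nothing.
It fails at once if the bottle or the can is tipped over (more than 40 degrees) (angle between any of bottle_mid, can_mid's own z axis and vertical above 0.7 rad).
It fails at once if the dish, the crucible or the flask is shifted by more than 25 mm (distance of any of dish_mid, crucible_mid, flask_mid from where it was at the start of the episode above 0.025 m).
It also fails if it takes over 141 s, if anything falls off the work surface, if the arm or the gripper's body presses on something with over 40 N, if the wrist force passes 120 N, or if a joint passes its speed limit or range.

## Robot

A 6-joint arm with a two-finger parallel gripper is mounted at the origin on the work surface. World frame = base frame: x ahead of the robot, y to its left, z up, the work surface at z = 0. Lengths are in mm, angles in rad, forces in N, time in s.
With the tool pointing down it reaches from about 350 to 725 mm from the base axis. Payload 4.3 kg.
Tool frame: the origin (TCP) lies at the centre of the arm's flange, where the gripper is bolted on; the fingertips stand 173 mm ahead of it and the grasp point (between the pads) lies 155 mm ahead of it (manip.grip_point_offset is the distance from the TCP to the grasp point, in mm); z points along the fingers, y is the line along which they close (so a half turn about z gives the same grasp; the last joint's range is limited). The gripper opens to 85 mm and grips with 20 to 120 N. Pads are 22 mm wide; open, the fingers measure 114 mm over their backs; the gripper's body (76 mm by 85 mm) begins 54 mm behind the grasp point. The pads swing forward as they close: fully open they stand 13 mm farther back than shut.
Start: joints at [-1.436, 0.377, 0.081, 1.274, 0, 1.46], TCP at [139.365, -557.876, 404.729] pointing down, gripper open.
Joint ranges: [-2.72, 2.72], [-0.84, 1.66], [-1.02, 1.22], [-1.77, 2.12], [-1.37, 1.28], [-3.14, 3.14]. Speed limits (rad/s): [2.57, 2.57, 3.14, 3.14, 3.14, 3.14].

## Interface

Orientations are given as a rotation vector (axis times angle).
In Python, from station import manip, hand, planner, cams, job gives the robot as it stands. Calls block until the motion is done:
- manip.goto(position, orientation): joint-space move of the TCP to a pose.
- manip.move_straight(position, max_speed=150, ori=None): straight line of the TCP; ori=None keeps the orientation; max_speed is the mean speed in mm/s.
- manip.move_joints(angles): joint-space move.
- hand.set_gripper(opening, grip_force=None): opening from 0.0 (shut) to 1.0 (fully open); grip_force is the grip in N (None keeps the last); returns when the fingers have stopped.
- manip.wait(seconds).
- planner.solve_ik(position, orientation): joint angles nearest the present ones, or None.
- cams.camera(name): name is "side" or "top" or "wrist"; returns the picture (480x640x3 uint8, red, green, blue); there is no depth.
- cams.camera_info(name): a dict with "fx", "fy", "cx", "cy" (pixels), "origin" and "rotation" of the camera in the world. Camera axes: x right, y up, looking along -z (the intrinsics and any distortion apply to the point x, -y, -z); pixel columns grow to the right and rows downward; lengths in mm; the calibration is good to about 2 mm. The wrist camera is an equidistant fisheye: a pixel r from the principal point sees the ray r / f radians off the axis. A picture is of the moment at which its call begins: read the wrist's pose just before it. camera_info takes no time and is no camera call; for the wrist camera it gives the pose at the moment of the call.
A pose or a line that the arm cannot do raises manip.MotionError and nothing moves.
- job.finish_job(): hands the job in; it is judged then, once.
Readings, each from a call of its own:
- manip.current_clock(): time.
- manip.current_q(): joint angles.
- manip.current_qvel(): joint speeds.
- manip.current_joint_efforts(): joint torques, N m.
- manip.current_tool_pos(): TCP position.
- manip.current_orientation(): TCP orientation.
- manip.current_force(): force on the tool from outside, world axes, zero at the start.
- manip.current_wrist_torque(): the same for the moment, N m.
- manip.current_grip_width(): opening from 0.0 (shut) to 1.0 (fully open).
- manip.current_grasp_force(): force on a finger pad.
Only numpy, scipy, OpenCV 4.12 (cv2) and the standard library are available. Lean on these libraries where they do the work, as an engineer would, in place of code of your own. Each camera call takes 0.05 s, during which the arm holds its last target. There are 200 camera calls.

## Working session

There is one attempt and no reset: what is moved stays moved. The work goes in short steps, each a Python script; the robot and the scene stay as the last script left them, time stands still between calls to the robot, and variables do not carry over. Pictures are saved under pics/ and viewed, at most 14 in all, crops included, and the job is handed in when it is done.

```bash
ls; mkdir -p pics; python3 - <<'E'
from station import manip, hand, planner, cams, job
import cv2
for n in ["top","side"]:
    im=cams.camera(n); cv2.imwrite(f"pics/{n}0.png",im[:,:,::-1]); print(n,cams.camera_info(n))
print(cams.camera_info("wrist")); print(manip.current_orientation(), manip.current_clock(), manip.grip_point_offset)
E
```

```text
pics
top {'fx': 476.8336774040526, 'fy': 476.8336774040526, 'cx': 328.0776180187543, 'cy': 240.0525041699512, 'origin': array([346.22686378,   6.00848728, 936.43152597]), 'rotation': array([ 0.19806601, -0.19716996, -1.58263119])}
side {'fx': 504.32227433210704, 'fy': 504.32227433210704, 'cx': 324.989837594967, 'cy': 249.85860030251743, 'origin': array([232.08273769, 757.30379657, 533.69119993]), 'rotation': array([ 0.30027882, -1.38998504, -2.43497412])}
{'fx': 371.64829954431775, 'fy': 371.64829954431775, 'cx': 321.7095443786865, 'cy': 237.13215871010243, 'origin': array([ 205.06234943, -540.91686268,  373.53410419]), 'rotation': array([-0.22869735,  0.18172769, -1.31835564])}
[-3.11626327e+00 -3.83299764e-01 -4.02329532e-06] 0.1 154.70000000000002
```

View pics/top0.png

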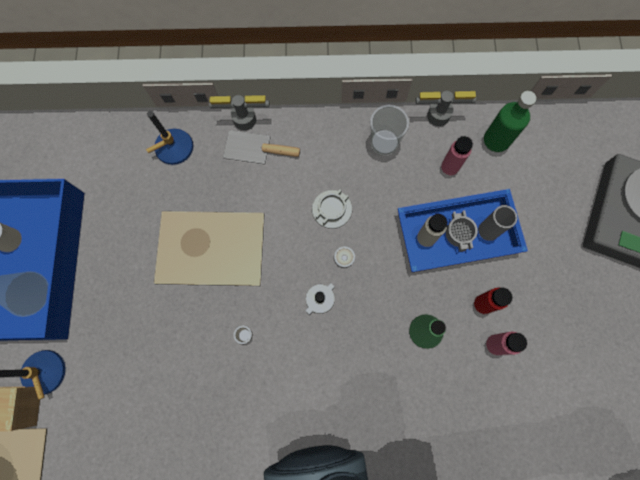

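View pics/side0.png

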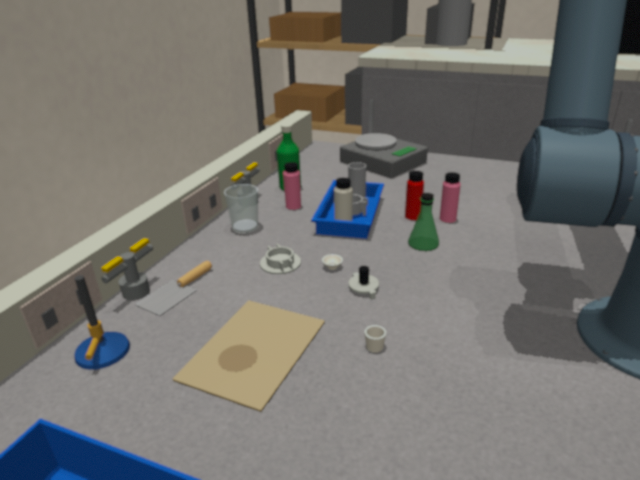

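The top view shows these items:
- **Pan** at (332,209), dish at (344,257), cover at (320,298) and crucible at (243,335).
- **Flask** at (427,330).
- **Blue tray** at (462,232), holding the white bottle at (432,230), the sieve at (462,230) and the can at (497,223).
- **Mat** at (210,248).

Bottle candidates are the pink ones at (457,155) and (507,343), the red one at (494,300), and the white one in the tray at (432,230). Only the white one with the black cap fits. I'll confirm it in a close wrist view.

```bash
cat > h.py <<'E'
from station import manip, hand, planner, cams, job
import numpy as np, cv2
from scipy.spatial.transform import Rotation as R
OFF=manip.grip_point_offset
def ori(a): return (R.from_euler('z',a)*R.from_euler('x',np.pi)).as_rotvec()
def ray(info,u,v,fish):
    x,y=(u-info['cx'])/info['fx'],(v-info['cy'])/info['fy']
    if fish:
        t=np.hypot(x,y); s=np.sin(t)/max(t,1e-9); d=np.array([x*s,-y*s,-np.cos(t)])
    else: d=np.array([x,-y,-1])
    return R.from_rotvec(info['rotation']).apply(d)
def p2w(info,u,v,z,fish=False):
    d=ray(info,u,v,fish); o=info['origin']; return (o+d*(z-o[2])/d[2])
def w2p(info,p,fish=True):
    c=R.from_rotvec(info['rotation']).inv().apply(np.asarray(p,float)-info['origin'])
    x,y,z=c[0],-c[1],-c[2]
    if fish:
        r=np.hypot(x,y); t=np.arctan2(r,z); x,y=x/r*t,y/r*t
    else: x,y=x/z,y/z
    return np.array([info['cx']+info['fx']*x,info['cy']+info['fy']*y])
def snap(name,fn,crop=None,k=1):
    info=cams.camera_info(name); im=cams.camera(name)[:,:,::-1]
    cv2.imwrite('pics/'+fn+'_raw.png',im); np.save('pics/'+fn,info,allow_pickle=True)
    if crop: im=im[crop[1]:crop[3],crop[0]:crop[2]]
    cv2.imwrite('pics/'+fn+'.png',cv2.resize(im,None,fx=k,fy=k,interpolation=cv2.INTER_CUBIC)); return info
def inf(fn): return np.load('pics/'+fn+'.npy',allow_pickle=True).item()
def at(x,y,z,a,fast=False,speed=150):
    """grasp point to x,y,z, tool x at yaw a"""
    p=[x,y,z+OFF]
    return manip.goto(p,ori(a)) if fast else manip.move_straight(p,max_speed=speed,ori=ori(a))
E
python3 - <<'E'
from h import *
i=cams.camera_info("top")
for n,u,v,z in [("pan",332,209,20),("dish",344,257,18),("cover",320,298,14),("cruc",243,335,30),("flask",427,330,0),
 ("tray",462,232,39),("bottle",436,223,115),("sieve",462,230,40),("can",503,216,101),
 ("m1",162,212,6),("m2",265,212,6),("m3",262,285,6),("m4",156,283,6),
 ("t1",399,209,39),("t2",511,192,39),("t3",525,250,39),("t4",412,271,39)]:
    print(n,p2w(i,u,v,z)[:2].round(0))
for n,(x,y) in {"tray":(390,-250),"pan":(430,10)}.items():
  for a in (0,-1.57,1.57,3.14): print(n,a,planner.solve_ik([x,y,300+OFF],ori(a)))
E
```

```text
pan [646.  -5.]
dish [547. -27.]
cover [467.  22.]
cruc [399. 167.]
flask [ 403. -183.]
tray [ 587. -257.]
bottle [ 584. -190.]
sieve [ 591. -257.]
can [ 599. -317.]
m1 [651. 343.]
m2 [647. 132.]
m3 [496. 136.]
m4 [505. 345.]
t1 [ 637. -137.]
t2 [ 667. -362.]
t3 [ 548. -375.]
t4 [ 512. -155.]
tray 0 [-0.70711276  0.13938178 -0.10605965  1.3253549   0.          2.4344799 ]
tray -1.57 [-0.70711276  0.13938178 -0.10605965  1.3253549   0.         -2.27870541]
tray 1.57 [-0.70711276  0.13938178 -0.10605965  1.3253549   0.          0.8644799 ]
tray 3.14 [-7.07112759e-01  1.39381782e-01 -1.06059648e-01  1.32535490e+00
  4.44089210e-16 -7.05520105e-01]
pan 0 [-0.12445439  0.07219438 -0.1823091   1.31629285  0.          3.01713827]
pan -1.57 [-0.12445439  0.07219438 -0.1823091   1.31629285  0.         -1.69604704]
pan 1.57 [-0.12445439  0.07219438 -0.1823091   1.31629285  0.          1.44713827]
pan 3.14 [-0.12445439  0.07219438 -0.1823091   1.31629285  0.         -0.12286173]
```

```bash
python3 - <<'E'
from h import *
a=0.13
manip.goto([523,-266,420],ori(a)); i=snap("wrist","w1"); print(i['origin'].round(1),R.from_rotvec(i['rotation']).as_matrix()[:,2].round(3))
manip.goto([500,-5,420],ori(0)); i=snap("wrist","w2"); print(i['origin'].round(1))
print(manip.current_clock())
E
```

```text
[ 589.8 -257.9  389.6] [0.266 0.034 0.963]
[568.1  -5.7 389.8]
2.9833
```

View pics/w1.png

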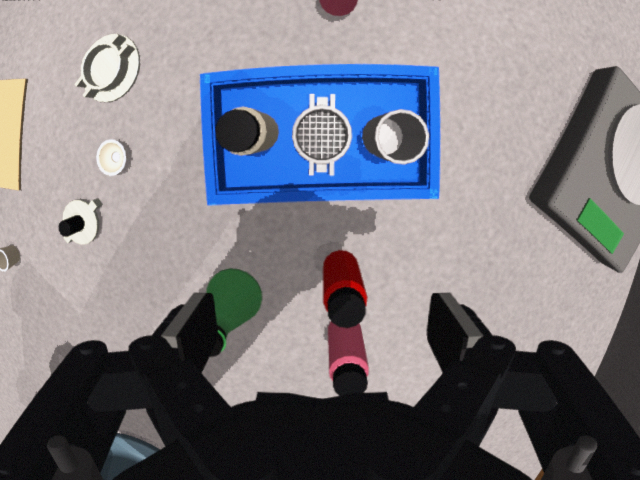

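View pics/w2.png

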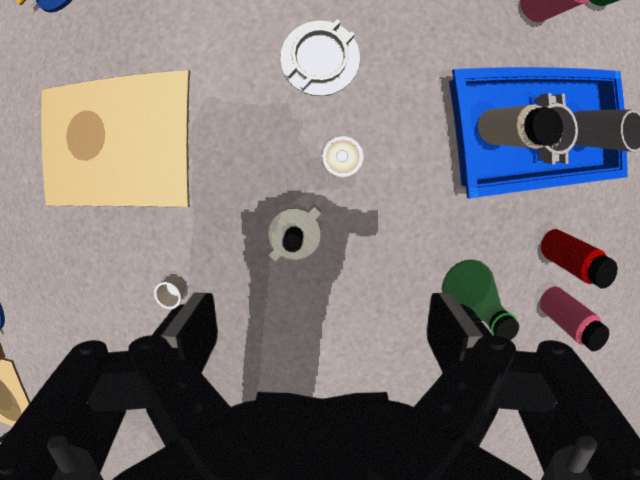

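```bash
python3 - <<'E'
import cv2, numpy as np
a=cv2.imread('pics/w1_raw.png'); b=cv2.imread('pics/w2_raw.png')
z=lambda im,k: cv2.resize(im,None,fx=k,fy=k,interpolation=cv2.INTER_CUBIC)
cv2.imwrite('pics/c1.png',z(a[60:210,200:445],3.2))
cv2.imwrite('pics/c2.png',np.hstack([z(b[10:110,270:370],4),z(b[185:285,250:350],4)]))
E
```

```text
(no output)
```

View pics/c1.png

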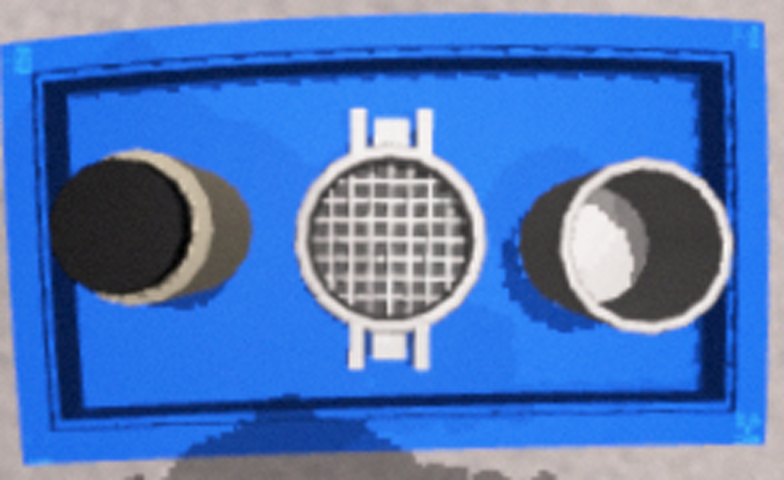

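View pics/c2.png

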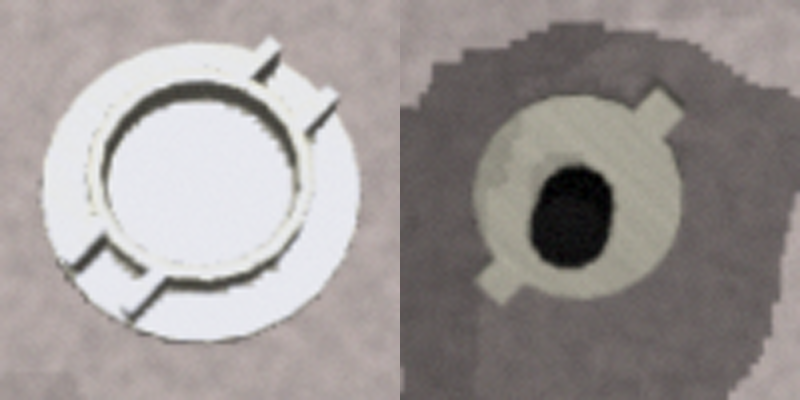

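The crops confirm it: the white bottle with the black cap is at the left end of the tray, raw (237,130). The can is at raw (402,137). The sieve ring centre is at raw (322,135), with its prongs up and down in the image. The pan's notches and the cover's lugs both lie along the lower-left to upper-right diagonal.

```bash
python3 - <<'E'
from h import *
i1,i2=inf('w1'),inf('w2')
f1=lambda x,y,z:p2w(i1,200+x/3.2,60+y/3.2,z,True)[:2]
f2=lambda x,y,z:p2w(i2,270+x/4,10+y/4,z,True)[:2]
f3=lambda x,y,z:p2w(i2,250+(x-400)/4,185+y/4,z,True)[:2]
def c(f,l,r,t,b,z):
    mx,my=(l+r)/2,(t+b)/2
    P=[f(l,my,z),f(r,my,z),f(mx,t,z),f(mx,b,z)]
    print('   dia',np.linalg.norm(P[0]-P[1]).round(1),np.linalg.norm(P[2]-P[3]).round(1)); return np.mean(P,0).round(1)
ang=lambda p,q:np.arctan2(*(p-q)[::-1]).round(3)
print('bottle',c(f1,50,190,155,292,115)); print('can',c(f1,560,733,157,333,101))
print('sieve',c(f1,297,485,150,331,43))
u=(f1(358,109,43)+f1(425,109,43))/2;l=(f1(357,370,43)+f1(421,370,43))/2
print(' prongs',(u+l)/2,ang(u,l),np.linalg.norm(u-l), np.linalg.norm(f1(358,109,43)-f1(425,109,43)))
print('panrim',c(f2,88,313,80,290,24),'flange',c(f2,42,360,42,342,5))
P=[f2(272,45,24),f2(330,95,24)];Q=[f2(75,265,24),f2(132,315,24)]
u,l=np.mean(P,0),np.mean(Q,0); print(' prongs',(u+l)/2,ang(u,l),np.linalg.norm(u-l))
print('cover',c(f3,473,682,95,298,14)); u,l=f3(670,101,14),f3(488,294,14); print(' lugs',(u+l)/2,ang(u,l),np.linalg.norm(u-l))
print('grasp px at TCP', [w2p(i2,[500+dx,-5,420-155]) for dx in (-30,0,30)])
T=[f1(x,y,39) for x,y in [(5,42),(763,22),(768,443),(22,464)]]
print('tray',np.mean(T,0),ang(T[0]+T[1],T[2]+T[3]), np.linalg.norm(T[0]-T[1]))
m=[p2w(i2,u,v,6,True)[:2].round() for u,v in [(42,90),(188,70),(188,206),(42,204)]];print('mat',m)
for n,u,v,z in [('dish',342,156,18),('cruc',168,294,30)]: print(n,p2w(i2,u,v,z,True)[:2])
print('flask', p2w(i1,235,294,10,True)[:2])
E
```

```text
dia 33.6 32.2
bottle [ 587.8 -195.1]
   dia 43.5 43.4
can [ 598.7 -320.1]
   dia 54.2 52.9
sieve [ 590.8 -258.3]
 prongs [ 591.02089823 -258.01214525] 0.118 76.39428238055704 19.174473032028015
   dia 54.6 54.3
   dia 81.3 81.5
panrim [648.7  -4.6] flange [651.4  -4.6]
 prongs [650.39066746  -5.10725494] -0.702 74.5094395211565
   dia 55.1 55.2
cover [466.8  23. ]
 lugs [466.29003369  23.14420159] -0.753 71.90112856822873
grasp px at TCP [array([320.28519203, 384.08110435]), array([319.96943689, 322.15510349]), array([319.63837418, 246.64762706])]
tray [ 593.33430735 -257.43515104] 0.153 227.0722246834223
mat [array([653., 344.]), array([646., 135.]), array([497., 141.]), array([507., 357.])]
dish [548.58707153 -26.09080163]
cruc [402.13451684 167.56358463]
flask [ 405.63623997 -182.00974326]
```

```bash
cat >> h.py <<'E'
def st(tag): print(tag,'t',round(manip.current_clock(),1),'w',round(manip.current_grip_width()*85,1),'gf',round(manip.current_grasp_force(),1),'F',np.round(manip.current_force(),1),'tcp',np.round(manip.current_tool_pos(),1))
def carry(src,dst,h,zs,zd,a0,a1,force=40,up=130,pre=1.0):
    """pick at src (support height zs, grasp h above it), place at dst"""
    at(*src,up+h,a0,fast=True); hand.set_gripper(pre,force)
    at(*src,zs+h,a0); hand.set_gripper(0,force); st('grip')
    at(*src,up+h,a0); st('lift'); at(*dst,up+h,a1,speed=250)
    at(*dst,zd+h+8,a1); at(*dst,zd+h+0.5,a1,speed=30); st('down')
    hand.set_gripper(1.0); at(*dst,up+h,a1); st('out')
E
python3 - <<'E'
from h import *
at(588,-195,200,1.70,fast=True)
carry((587.8,-195.1),(575,200),64,5,6,1.70,1.70)
E
```

```text
grip t 6.7 w 38.9 gf 40.1 F [-2.4 -0.1  5. ] tcp [ 587.9 -195.2  224.5]
lift t 7.6 w 39.0 gf 40.4 F [ 0.3 -0.2 -2.2] tcp [ 587.4 -194.9  347.4]
down t 10.7 w 38.6 gf 40.5 F [ 0.1  0.2 -0.4] tcp [575.3 200.1 225.6]
out t 12.2 w 84.9 gf 0.0 F [-1.5  0.4 -0. ] tcp [574.6 199.9 347.7]
```

```bash
python3 - <<'E'
from h import *
carry((598.7,-320.1),(575,278),64,5,6,1.70,1.70)
# look at mat: camera sits ahead along tool x (a=1.7 -> +y)
manip.goto([585,170,440],ori(1.70)); i=snap("wrist","w3"); 
for n,p in dict(b=(575,200,116),c=(575,278,102)).items(): print(n,w2p(i,p))
# sieve close look with grasp yaw pi+.12 impossible side -> yaw .12
manip.goto([520,-265,330],ori(0.12)); manip.wait(.2); i=snap("wrist","w4",(200,60,440,240),3.2); print(i['origin'],w2p(i,(591,-258.2,43)));st('')
E
```

```text
grip t 15.8 w 42.4 gf 41.2 F [-0.4 -0.6  5.6] tcp [ 599.  -320.4  224.7]
lift t 16.7 w 42.3 gf 40.8 F [ 0.4  0.3 -2.1] tcp [ 598.4 -319.9  347.3]
down t 20.6 w 42.4 gf 41.0 F [1.3 1.  0.4] tcp [575.4 278.2 225.7]
out t 22.1 w 85.0 gf 0.0 F [ 0.2 -0.6  1.2] tcp [574.7 277.9 347.7]
b [314.96367813 183.95424153]
c [327.42337141  88.49242624]
[ 587.81142523 -255.82505823  299.98405801] [325.70072233 132.2626282 ]
 t 24.7 w 85.0 gf 0.0 F [0.2 0.2 0.1] tcp [ 520.4 -264.4  330.2]
```

View pics/w3.png

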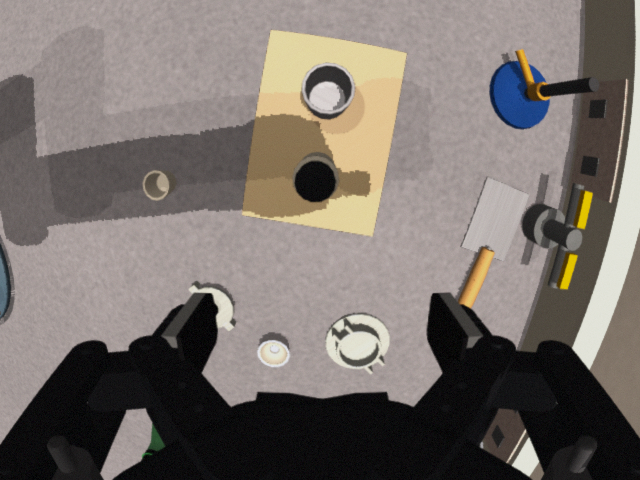

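View pics/w4.png

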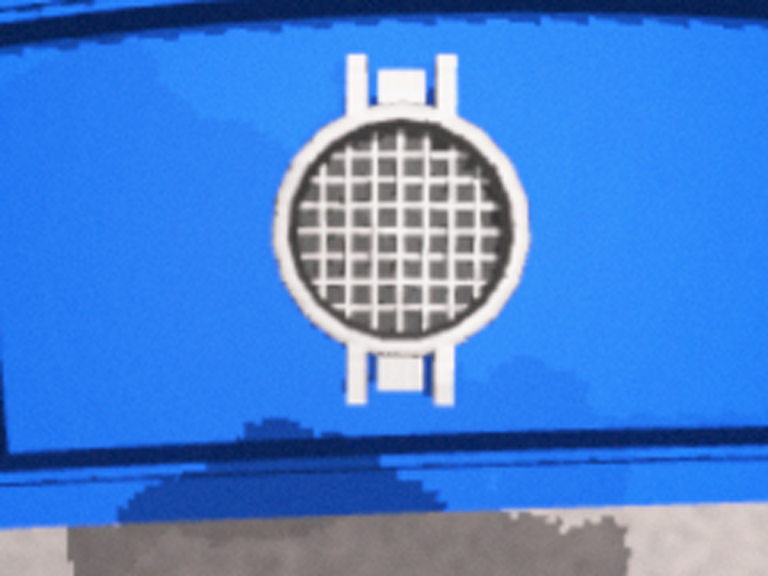

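The bottle cap at (315,181) and the can rim at (328,90) both stand upright on the mat, and neither is being held. The close view puts the sieve ring centre at raw (325.3,131.3), about 1 mm from the prediction. Next I'll view the pan and the cover from the same relative pose, so any camera bias cancels.

```bash
python3 - <<'E'
from h import *
a=2.43; d=np.array([np.cos(a),np.sin(a)])
p=np.array([650,-5])-71*d; manip.goto([*p,311],ori(a)); manip.wait(.2); snap("wrist","w5")
a=2.39; d=np.array([np.cos(a),np.sin(a)])
p=np.array([466.5,23])-71*d; manip.goto([*p,301],ori(a)); manip.wait(.2); snap("wrist","w6")
z=lambda n:cv2.resize(cv2.imread(f'pics/{n}_raw.png')[65:205,260:390],None,fx=3,fy=3,interpolation=cv2.INTER_CUBIC)
cv2.imwrite('pics/c3.png',np.hstack([z('w5'),z('w6')]))
i4=inf('w4'); f=lambda x,y:p2w(i4,200+x/3.2,60+y/3.2,43,True)[:2]
P=[f(273,228),f(529,228),f(401,103),f(401,353)]; print(np.mean(P,0),np.linalg.norm(P[0]-P[1]),np.linalg.norm(P[2]-P[3]))
u,l=f(401.5,54),f(400,405); print((u+l)/2,np.arctan2(*(u-l)[::-1]),np.linalg.norm(u-l)); st('')
E
```

```text
[ 591.82363395 -257.85155075] 54.786287204115276 54.233309581698066
[ 591.40803424 -257.84559925] 0.11689323524234595 76.41695780858917
 t 27.6 w 85.5 gf 0.0 F [1.  0.2 0.1] tcp [519.8 -25.8 301.1]
```

View pics/c3.png

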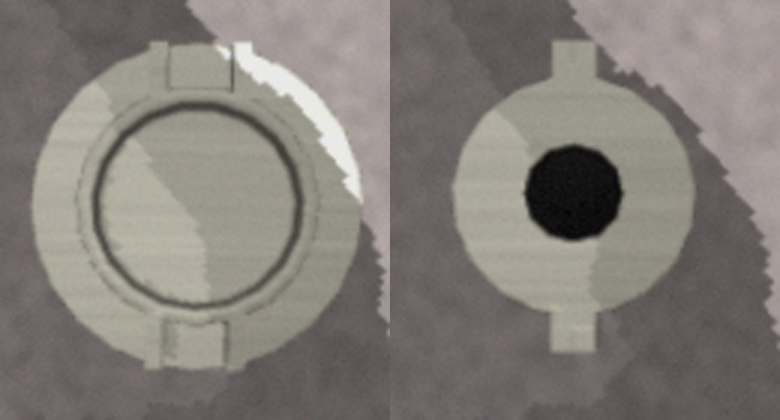

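The left crop shows the pan, with its rim centre at (198,205) and notch mid-lines at (201,42) and (194,370). The right crop shows the cover, with its disc centre at (574,196) and lug ends at (574.5,41) and (573,352).

```bash
python3 - <<'E'
from h import *
for n,o,z,c,u,l in [('w5',0,24,(198,205),(201,42),(194,370)),('w6',390,14,(574,196),(574.5,41),(573,352))]:
    i=inf(n); f=lambda x,y,z=z:p2w(i,260+(x-o)/3,65+y/3,z,True)[:2]
    U,L=f(*u),f(*l); print(n,f(*c).round(1),((U+L)/2).round(1),np.arctan2(*(U-L)[::-1]).round(3),np.linalg.norm(U-L).round(1))
    if n=='w6': print('knob',f(574,193,46))
# pick sieve
x,y,a=591.6,-257.9,0.117
at(x,y,160,a,fast=True); at(x,y,60,a); at(x,y,31,a,speed=60); st('pre'); hand.set_gripper(0,35); manip.wait(.2); st('grip')
at(x,y,36,a,speed=20); st('lift5'); at(x,y,120,a); manip.wait(.2); st('up'); snap("wrist","w7")
E
```

```text
w5 [652.6  -3.8] [652.6  -4. ] 2.408 76.1
w6 [467.7  23.3] [467.7  23.2] 2.384 72.1
knob [467.65162229  23.33636719]
pre t 30.7 w 84.8 gf 0.0 F [-0.8  0.5  0.7] tcp [ 591.5 -257.8  185.4]
grip t 31.3 w 55.5 gf 37.2 F [-1.2 -0.   6.2] tcp [ 591.9 -258.1  186.5]
lift5 t 31.7 w 55.8 gf 37.2 F [ 0.3  0.3 -1.4] tcp [ 591.5 -257.8  190.4]
up t 32.6 w 55.4 gf 37.2 F [-0.7 -0.3 -1. ] tcp [ 591.  -257.6  273.1]
```

View pics/w7.png

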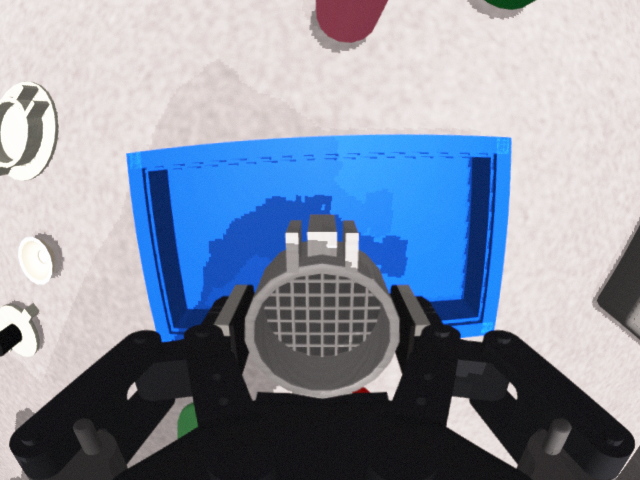

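The sieve hangs level between the pads, with its prongs upward near (322,235). Next I carry it to the pan and lower it step by step, checking the force.

```bash
cat >> h.py <<'E'
def lower(x,y,z0,z1,a,flim=8,step=1.0):
    """step down; stop on contact force; returns z reached"""
    f0=np.array(manip.current_force()); z=z0
    while z>z1+1e-6:
        z=max(z-step,z1); at(x,y,z,a,speed=25); f=np.array(manip.current_force())-f0
        if abs(f[2])>flim: break
    print('lower z',round(z,2),'dF',f.round(1)); return z
E
python3 - <<'E'
from h import *
x,y,a=652.6,-4.0,2.408
at(x,y,120,a,fast=True); at(x,y,62,a); manip.wait(.3); st('above')
lower(x,y,62,42,a); manip.wait(.2); st('end')
snap("wrist","w8",(160,150,480,400),2.4)
E
```

```text
above t 35.2 w 55.7 gf 37.3 F [-0.3  0.6 -0.9] tcp [653.1  -4.  217.9]
lower z 42.0 dF [-1.6 -0.8  7. ]
end t 40.4 w 55.9 gf 37.7 F [-1.7 -0.4  6.8] tcp [652.6  -4.  197.6]
```

View pics/w8.png

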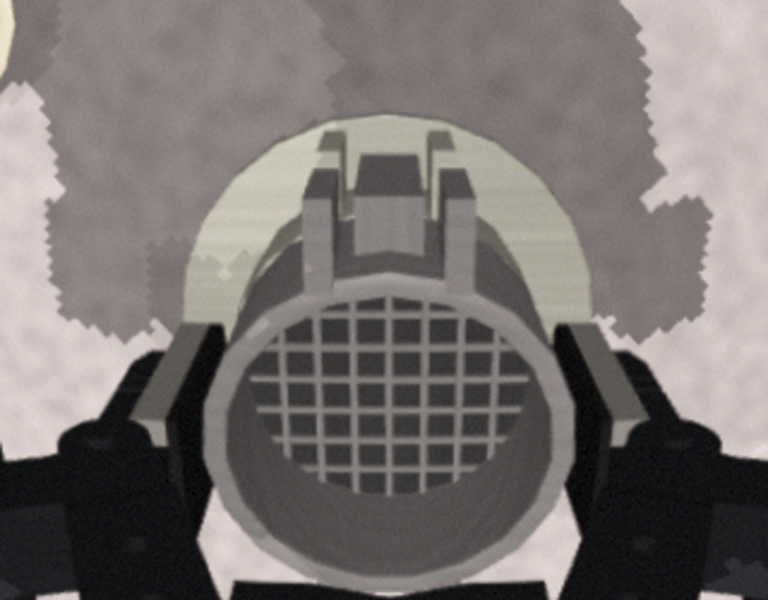

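The front lug at about (390,190) sits between the pan's prongs, and contact came at the expected seated height. I'll release it and check.

```bash
python3 - <<'E'
from h import *
x,y,a=652.6,-4.0,2.408
hand.set_gripper(1.0); manip.wait(.2); st('rel'); at(x,y,110,a)
d=np.array([np.cos(a),np.sin(a)]); p=np.array([650,-5])-71*d
manip.goto([*p,330],ori(a)); manip.wait(.2); i=snap("wrist","w9",(240,50,410,210),3.6)
for z in (54,24): print(z,(w2p(i,(x,y,z))-[240,50])*3.6)
E
```

```text
rel t 41.0 w 84.7 gf 0.0 F [-0.4 -0.3  0. ] tcp [652.6  -4.  196.6]
54 [311.57333274 315.07751122]
24 [310.06725415 315.34463496]
```

View pics/w9.png

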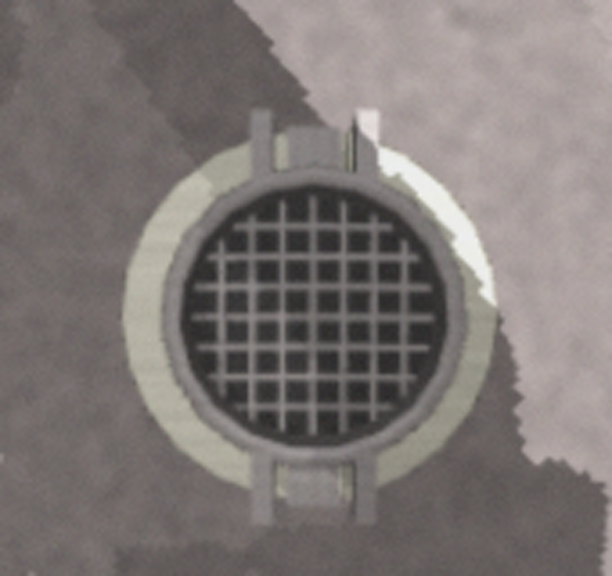

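```bash
python3 - <<'E'
from h import *
i=inf('w9'); f=lambda x,y,z=54:p2w(i,240+x/3.6,50+y/3.6,z,True)[:2]
S=(f(313.5,314.5)+f(314.3,317))/2; U,L=f(315,110),f(313.5,524); sa=np.arctan2(*(U-L)[::-1])
print('sieve',S,sa,np.linalg.norm(U-L),np.linalg.norm(f(163,314)-f(464,314)))
x,y,a=467.7,23.3,2.384
at(x,y,150,a,fast=True); hand.set_gripper(0.6,60); at(x,y,60,a); at(x,y,37,a,speed=40); st('pre')
hand.set_gripper(0,60); manip.wait(.2); st('grip'); at(x,y,42,a,speed=20); at(x,y,150,a)
at(*S,150,sa,fast=True); at(*S,105,sa); manip.wait(.3); st('above')
snap("wrist","w10",(160,130,480,380),2.4)
E
```

```text
sieve [652.97083284  -3.77026541] 2.4053541969507193 76.02392931993593 54.39960873811122
pre t 45.2 w 51.2 gf 0.0 F [-0.1 -0.2  1.5] tcp [467.7  23.3 191.6]
grip t 45.8 w 18.1 gf 58.5 F [-0.9  0.2  5.7] tcp [467.9  23.3 192. ]
above t 48.6 w 18.1 gf 58.5 F [ 0.4 -0.1 -0.8] tcp [653.4  -3.8 260.9]
```

View pics/w10.png

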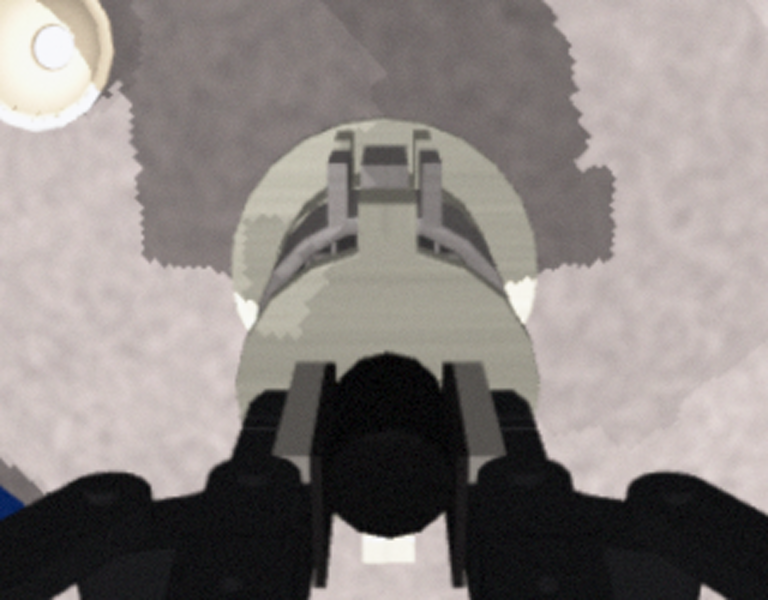

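The cover is held level, and its front lug at about (385,215) lines up with the sieve notch between the prongs at (340,190) and (430,190). Lowering now.

```bash
python3 - <<'E'
from h import *
x,y,a=652.97,-3.77,2.405
z=lower(x,y,105,83,a,step=1.5,flim=7); manip.wait(.2); st('end')
if manip.current_tool_pos()[2]<239.5:
    hand.set_gripper(0.6); manip.wait(.2); st('rel'); at(x,y,130,a); st('up')
    at(x,y,160,a); 
    d=np.array([np.cos(a),np.sin(a)]); p=np.array([650,-5])-71*d
    manip.goto([*p,360],ori(a)); manip.wait(.2); snap("wrist","w11")
    i=inf('w11'); im=cv2.imread('pics/w11_raw.png')
    k=w2p(i,(x,y,60)).astype(int); print(k)
    cv2.imwrite('pics/w11.png',cv2.resize(im[k[1]-75:k[1]+75,k[0]-100:k[0]+100],None,fx=4,fy=4,interpolation=cv2.INTER_CUBIC))
E
```

```text
lower z 83 dF [-0.2 -0.3  4. ]
end t 52.6 w 18.2 gf 58.6 F [-1.4  0.3  4.6] tcp [653.1  -3.8 238.2]
rel t 53.2 w 51.0 gf 0.0 F [-0.9 -0.3  0.1] tcp [653.   -3.8 237.6]
up t 53.7 w 51.2 gf 0.0 F [-0.3 -0.6 -0.3] tcp [653.2  -3.8 284.9]
[326 137]
```

The cover came down to the expected seated height (238.2 mm against about 238) and is released. Now I put the can and the bottle back.

```bash
python3 - <<'E'
from h import *
carry((575,278),(598.7,-320.1),64,6,5,1.70,1.70)
carry((575,200),(587.8,-195.1),64,6,5,1.70,1.70)
manip.goto([523,-266,420],ori(0.13)); manip.wait(.5); i=snap("wrist","w12"); st('')
a=cv2.imread('pics/w11.png'); b=cv2.imread('pics/w12_raw.png'); 
A=cv2.resize(a,(400,300)); w=cv2.imread('pics/w1_raw.png')
B=np.hstack([cv2.resize(q[60:210,195:445],(400,240)) for q in (w,b)])
cv2.imwrite('pics/final.png',np.vstack([np.hstack([A,cv2.resize(b[0:300,0:400],(400,300))]),B]))
E
```

```text
grip t 57.9 w 42.2 gf 41.2 F [0.2 0.2 4.5] tcp [575.5 278.2 225.7]
lift t 58.9 w 42.4 gf 40.8 F [-0.7 -0.6 -2.1] tcp [574.6 277.8 347.3]
down t 62.8 w 42.5 gf 40.9 F [ 0.3 -1.3 -0.1] tcp [ 599.  -320.3  224.7]
out t 64.3 w 84.9 gf 0.0 F [ 0.1  0.4 -0.6] tcp [ 598.4 -319.9  347.6]
grip t 67.8 w 39.0 gf 40.1 F [-2.3 -0.   5.9] tcp [575.2 200.1 225.5]
lift t 68.8 w 39.0 gf 40.4 F [-0.5  0.  -3.1] tcp [574.6 199.9 347.3]
down t 71.9 w 39.3 gf 40.5 F [ 0.8 -0.5 -0.8] tcp [ 588.1 -195.3  224.6]
out t 73.4 w 84.9 gf 0.0 F [ 0.3  0.5 -0.2] tcp [ 587.5 -195.   347.7]
 t 75.2 w 85.1 gf 0.0 F [0.9 0.5 0.2] tcp [ 523. -266.  420.]
```

View pics/final.png

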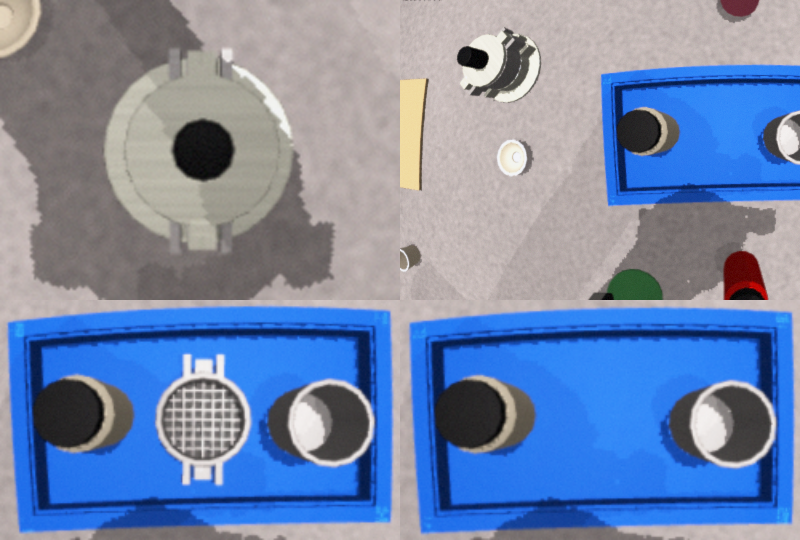

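The upper left panel shows the cover on the sieve with both lugs between the prongs, at (203,60) and (203,240). In the lower panels, before and after, the bottle (72,412) and the can (332,423) are back where they stood. The dish is still in place, so I'm handing the job in.

```bash
python3 -c "
from station import job; print(job.finish_job())"
```

```text
the job is handed in; nothing more can be done
None
```

I handed the job in at about 75 s: the sieve and cover look seated on the pan in the last camera views, and the bottle and can are back upright in the tray where they stood; the judge returned no verdict.

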